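# Seat a small solar module against its stop and clamp it hand-tight

## Task

Push the small solar module back on the slotted-angle rack until its rear edge is fully home and square against the upright stop, without shoving it hard. Then screw the clamp's black knob down on it, following the knob as it sinks, until the rubber foot holds the module's frame firmly hand-tight, neither slack nor overtightened, and let go. The rack only stands on the bench: do not lift it or shove it along, and leave the other things on the bench where they are.

Things in the scene. Friction and masses are not known exactly. Their poses are not given: they have to be found in the camera images.
- rack: Low rack of galvanised slotted angle standing free on 4 rubber feet, 2.2 kg, 240 mm wide (y), 236 mm deep: 20 N up at the knob lifts its back, a 22 N push slides it. Origin on the bench straight below the clamp's spindle; x points to the back, away from the robot at yaw 0, y left, z up. Rails along x under the module: y = +-85 mm, 30 mm wide, tops at z = 45 mm.
- stop (a point): Middle of the top edge of the upright stop: a 240 mm wide flat flange across the back of the rack. Its front face lies at x = +11 mm in the rack's frame, its top at z = 63 mm, so 18 mm above the rails.
- clamp_arm (a point): Centre of the top of the steel boss (28 mm diameter) on the clamp's arm, on the spindle's axis, at z = 124 mm. The blue arm below it spans x = -23 to +33 mm, y = +-17 mm, z = 102 to 118 mm in the rack's frame, and is carried by a bracket behind the stop. Nothing else stands above 65 mm but the spindle and its knob.
- module: Small solar module, loose, face up on the rails: dark cells in an aluminium frame, 150 (x) x 210 (y) x 20 mm, 0.45 to 0.8 kg, sliding friction 1 to 4 N. Origin under its centre; x to its rear edge, z up. It starts 20 to 40 mm short of the stop and a little askew. Home, its rear frame bar (22 mm wide, flush with the top) lies under the clamp's foot. Push with up to 20 N; 40 N spoils it.
- module_front (a point): Middle of the module's front edge (facing the robot) at the height of its top face. The front face below it is flat, 20 mm high and can be pushed anywhere along it. If the module jams askew with one rear corner on the stop, push nearer the end that lags.
- module_back_left (a point): Left end of the module's rear edge, at the height of its top face.
- module_back_right (a point): Right end of the module's rear edge, at the height of its top face.
- knob_grip (a point): Centre of the clamp's knob, on its axis at middle height: black, round, fluted, with a white index mark on top, 44 mm diameter, 28 mm high, axis vertical, free all round; grip it across the diameter at any yaw. It starts 168 to 170 mm above the bench and sinks with the spindle; tightened, its underside is still at least 10 mm above the boss.
- knob (a joint): Turn of the knob, rad, growing clockwise as seen from above, which screws the spindle down: quick-lead thread, 16 mm per turn (2.55 mm per rad). 0 is fully up, the start 0 to 0.8, the end stop 9.5. Self-locking: it stays where it is left. It runs free at a steady 0.22 N m. A grasp that does not sink with it feels tight too soon and lifts the rack. In a pause the friction holds either way: go by the rise over free-running readings.
- spindle: Steel spindle the knob turns, 12 mm diameter; origin 80.5 mm below the knob's centre, on the axis. A red rubber foot, 16 mm diameter, 25 N/mm, sits in a cup at its lower end: its underside is 12 to 20 mm below the origin, worn and different each time, 2.5 to 12.5 mm above the module's top at the start: feel for the touch. Once it bears, each 10 N of clamping adds 0.0255 N m to the turning.
- foot_axis (a point): Point of the rack on the spindle's axis at the height of the module's top face (65 mm), where the foot comes down. Hand-tight means 50 N at the foot: about 0.35 N m at the knob (0.22 friction + 0.13), or 0.8 rad past the first touch. 30 to 70 N (0.30 to 0.40 N m, 0.5 to 1.15 rad past touch) is good; 90 N crushes the module's frame.
- enclosure: White plastic box with a clear lid, 82 x 117 x 48 mm, loose, left of the rack: leave alone. Origin under its centre.
- screwdriver: Screwdriver, 190 mm long, lying on the bench right of the rack: leave alone.
- tub: Small blue open tub, 72 mm diameter, 42 mm high, at the right-hand back corner of the rack: leave alone.

How it is judged:
On the way, in this order (a step that is already met when the one before it is completed fails the run):
1. the module lies home and square against the stop, not yet clamped (x of each of module_back_left, module_back_right in the frame of rack above 0.008 m and height (world z) of each of module_back_left, module_back_right, module_front below 0.068 m and contact force between spindle and module below 1 N), for 0.2 s.
2. the foot has come down on the module's frame (x of each of module_back_left, module_back_right in the frame of rack above 0.008 m and height (world z) of each of module_back_left, module_back_right, module_front below 0.068 m and contact force between spindle and module above 5 N), for 0.1 s.
At the end, for the whole second after the job is handed in: Both ends of the module's rear edge are within 3 mm of the stop, the module flat on the rails and at rest, the rubber foot pressing on it with 30 to 70 N; the knob is let go, the rack stands flat, and rack, enclosure, screwdriver and tub are within 20 mm of where they began (x of each of module_back_left, module_back_right in the frame of rack above 0.008 m and height (world z) of each of module_back_left, module_back_right, module_front below 0.068 m and angle between rack's own z axis and vertical below 0.012 rad and distance of each of rack, enclosure, screwdriver, tub from where it was at the start of the episode below 0.02 m and contact force between spindle and module between 30 and 70 N and linear speed of module below 0.01 m/s and contact force between the fingers and module below 0.1 N); the robot touches nothing.
It fails at once if the rack is lifted (it leans by more than 0.012 rad, its back raised by over about 2.5 mm) or shoved more than 20 mm along the bench (angle between rack's own z axis and vertical above 0.012 rad or distance of rack from where it was at the start of the episode above 0.02 m).
It fails at once if the clamp is overtightened: the foot presses on the module with more than 90 N (contact force between spindle and module above 90 N).
It fails at once if the module is shoved with more than 40 N (contact force between the fingers and module above 40 N).
It fails at once if the module is tipped (angle between module's own z axis and vertical above 0.12 rad).
It fails at once if a bystander is knocked away by more than 30 mm (distance of any of enclosure, screwdriver, tub from where it was at the start of the episode above 0.03 m).
It also fails if it takes over 72 s, if anything falls off the work surface, if the arm or the gripper's body presses on something with over 40 N, if the wrist force passes 120 N, or if a joint passes its speed limit or range.

## Robot

A 7-joint arm with a two-finger parallel gripper is mounted at the origin on the work surface. World frame = base frame: x ahead of the robot, y to its left, z up, the work surface at z = 0. Lengths are in m, angles in rad, forces in N, time in s.
With the tool pointing down it reaches from about 0.4 to 0.85 m from the base axis. Payload 10.4 kg.
Tool frame: the origin (TCP) lies at the very end of the fingers, on their centre line; the grasp point (between the pads) lies 19 mm behind it; z points along the fingers, y is the direction in which the jaws open and shut (so a half turn about z gives the same grasp; the last joint's range is limited). The gripper opens to 85 mm and grips with 20 to 120 N. Pads are 22 mm wide; open, the fingers measure 114 mm over their backs; the gripper's body (76 mm by 85 mm) begins 54 mm behind the grasp point. The pads swing forward as they close: fully open they stand 13 mm farther back than shut.
Start: joints at [-1.217, 0.332, -0.065, 1.46, 0.022, 1.35, -0.088], TCP at [0.23, 0.581, 0.231] pointing down, gripper open.
Joint ranges: [-2.6, 2.6], [-0.5, 2.12], [-1.47, 1.34], [0.16, 2.42], [-1.27, 4.41], [0.06, 2.06], [-2.6, 2.6]. Speed limits (rad/s): [2.22, 2.22, 2.79, 2.79, 3.14, 3.14, 3.14].

## Interface

Orientations are given as a unit quaternion [x, y, z, w].
In Python, from workcell import get_obs, camera, camera_info, hand_in gives the robot as it stands.
- The arm moves only by the tool move_arm, never from a script. Its argument "moves" is a list of rows, each a list of 3 entries, a list of its own where there are three numbers: the shift along the tool's x, y, z in units of 25 mm (1.0 is 25 mm), then the turn, a rotation vector about the tool's x, y, z in degrees, then the opening, from 0 (shut) to 1 (fully open). A call has 1 to 5 rows; each row shifts and turns the commanded pose from where the row before left it, along the tool's axes as they then stand; what a row does not reach is not made up. A row lasts 1/8 s, in which the tool goes at most 62.5 mm and 10.7 degrees, less where a joint would pass 70% of its speed; a pose out of reach is approached as far as the arm can. A call is refused whole if a number of a shift passes 1 or a number of a turn 10.7, either way. A call with a gripper value outside its range is refused whole. The fingers move at their own pace and stop on an object; "squeeze" is the grip in N (left out, the last holds). Time passes only in rows, so rows that do not move let the fingers close. It gives the time, the measured TCP pose, the force and the opening at its end, in the units of the state.
- get_obs(): the state, without advancing time (a new reading comes with each control period).
- camera(name): name is "side" or "top" or "wrist"; returns the picture (480x640x3 uint8, red, green, blue); there is no depth.
- camera_info(name): a dict with "fx", "fy", "cx", "cy" (pixels), "D" ([k1, k2, p1, p2, k3] as OpenCV has them; the pictures are not rectified), "origin" and "rotation" of the camera in the world. Camera axes: x right, y down, z forward; pixel columns grow to the right and rows downward; lengths in m; the calibration is good to about 2 mm. A picture is of the moment at which its call begins: read the wrist's pose just before it. camera_info takes no time and is no camera call; for the wrist camera it gives the pose at the moment of the call.
- hand_in(): hands the job in, once; it reports no verdict.
The state is a dict: "clock": time; "joint_pos": joint angles; "joint_velocities": joint speeds; "tau": joint torques, N m; "position": TCP position; "ee_rot": TCP orientation; "ft_force": force on the tool from outside, world axes, zero at the start; "torque": the same for the moment, N m; "grip_width": opening from 0.0 (shut) to 1.0 (fully open).
Only numpy, scipy, OpenCV 4.12 (cv2) and the standard library are available. Lean on these libraries where they do the work, as an engineer would, in place of code of your own. Each camera call takes 0.05 s, during which the arm holds its last target. There are 200 camera calls.

## Working session

There is one attempt and no reset: what is moved stays moved. The work goes in short steps, Python scripts to look and compute and a tool call to move; the robot and the scene stay as the last step left them, time stands still between calls to the robot, and variables do not carry over. Pictures are saved under pics/ and viewed, about 8 in all and at most 12, crops included, and the job is handed in when it is done.

Besides the shell and the picture viewer there is one more tool, called after "Request:" in YAML: its name, and indented under it one key for each argument. move_arm: Moves the arm, as the interface text tells. Its arguments: {"type":"object","properties":{"moves":{"type":"array","items":{"type":"array"}},"squeeze":{"type":"number"}},"required":["moves"]}

```bash
mkdir -p pics; ls; python3 - <<'E'
from workcell import *
import cv2,numpy as np
o=get_obs()
print({k:np.round(v,3).tolist() for k,v in o.items()})
for n in("top","side"):
    cv2.imwrite(f"pics/{n}0.png",camera(n)[:,:,::-1]); i=camera_info(n); print(n,{k:np.round(v,4).tolist() for k,v in i.items()})
E
```

```text
pics
{'clock': 0.0, 'joint_pos': [-1.217, 0.333, -0.065, 1.461, 0.022, 1.35, -0.089], 'joint_velocities': [-0.0, -0.001, 0.001, -0.001, -0.001, -0.001, -0.001], 'tau': [0.001, -62.547, 0.05, -39.158, 0.016, 0.01, 0.0], 'position': [0.23, 0.581, 0.231], 'ee_rot': [0.187, 0.982, -0.001, -0.0], 'ft_force': [0.865, 0.74, -0.076], 'torque': [-0.059, 0.075, -0.011], 'grip_width': 1.0}
top {'fx': 478.7802, 'fy': 478.7802, 'cx': 313.3251, 'cy': 243.47, 'D': [-0.0176, 0.0, 0.0, 0.0, 0.0], 'origin': [0.4585, 0.0603, 1.0256], 'rotation': [0.7073, -0.7011, 0.0695, -0.0574]}
side {'fx': 479.2497, 'fy': 479.2497, 'cx': 321.5086, 'cy': 242.2912, 'D': [-0.1238, 0.0, 0.0, 0.0, 0.0], 'origin': [0.3859, -0.6407, 0.6384], 'rotation': [0.8778, -0.1406, 0.08, -0.4509]}
```

View pics/top0.png

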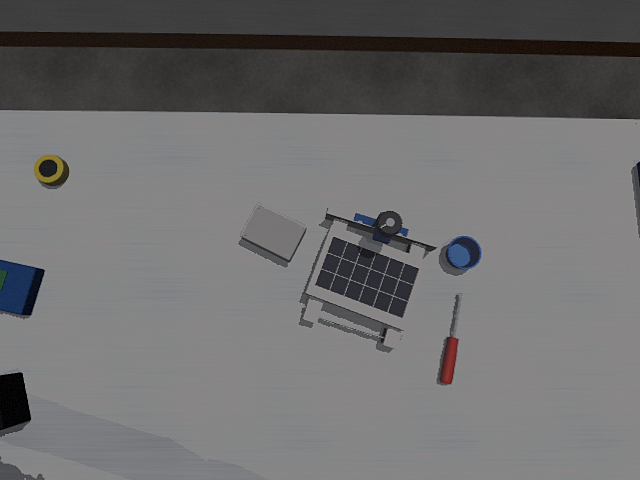

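View pics/side0.png

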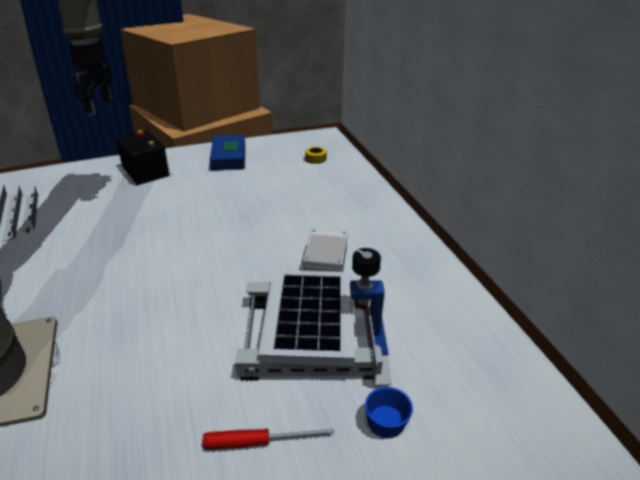

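The top view shows the rack turned clockwise: stop from (326,213) to (435,248), knob at (389,222), module centre near (368,275). I'll zoom in to get more precise pixels.

```bash
cat > h.py <<'E'
from workcell import *
import cv2,numpy as np
from scipy.spatial.transform import Rotation as R
def ray(n,uv,z,i=None):
    i=i or camera_info(n); K=np.array([[i['fx'],0,i['cx']],[0,i['fy'],i['cy']],[0,0,1]])
    p=cv2.undistortPoints(np.array([[uv]],float),K,np.array(i['D']))[0,0]
    r=R.from_quat(i['rotation']) if np.size(i['rotation'])==4 else R.from_matrix(i['rotation'])
    d=r.apply([p[0],p[1],1]); o=np.array(i['origin']); return o+d*(z-o[2])/d[2]
E
python3 - <<'E'
from h import *
im=cv2.imread("pics/top0.png")[200:350,290:450]
im=cv2.convertScaleAbs(im,alpha=1.5)
cv2.imwrite("pics/topz.png",cv2.resize(im,None,fx=4,fy=4,interpolation=cv2.INTER_CUBIC))
for n,uv,z in[("knobtop",(389,222),.183),("stopL",(326,213),.063),("stopR",(435,248),.063)]: print(n,ray("top",uv,z).round(4))
print(ray("side",(367,253),.183))
E
```

```text
knobtop [ 0.6526 -0.0904  0.183 ]
stopL [0.6978 0.0186 0.063 ]
stopR [ 0.6266 -0.2054  0.063 ]
[ 0.65521272 -0.08721221  0.183     ]
```

View pics/topz.png

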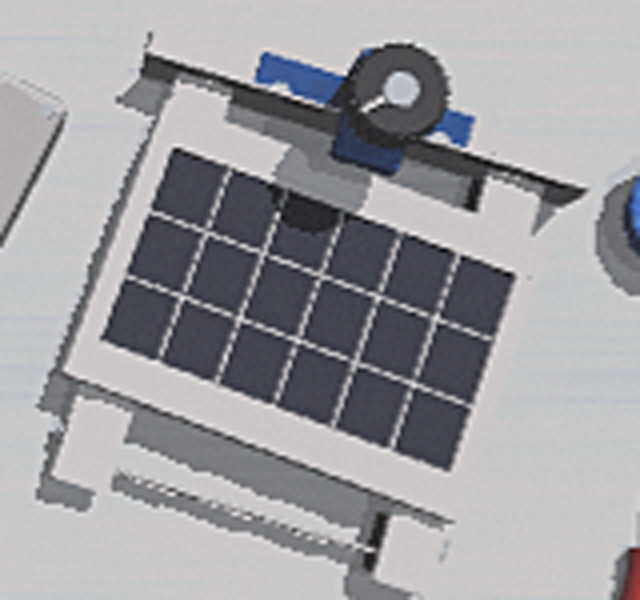

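```bash
cat >> h.py <<'E'
yaw=np.arctan2(-.0712,.224); S=np.array([.6525,-.090])
def rack(p): 
    d=np.array(p)[:2]-S; c,s=np.cos(yaw),np.sin(yaw); return np.array([c*d[0]+s*d[1],-s*d[0]+c*d[1]])
def world(x,y): 
    c,s=np.cos(yaw),np.sin(yaw); return S+[c*x-s*y,s*x+c*y]
def plan(target,tyaw=None):
    o=get_obs(); r=R.from_quat(o['ee_rot']); 
    d=r.inv().apply(np.array(target)-o['position'])/.025
    ty=r.apply([0,1,0]); cur=np.degrees(np.arctan2(-ty[0],ty[1])); 
    print('t',round(o['clock'],2),'pos',o['position'].round(4),'units',d.round(2),'yaw',round(cur,2),'rack',np.degrees(yaw).round(2),'j',o['joint_pos'].round(2),'F',o['ft_force'].round(2),'T',o['torque'].round(3),'w',round(o['grip_width'],3))
E
python3 - <<'E'
from h import *
for n,p in [("FL",(65,375)),("FR",(450,520)),("cTL",(175,150)),("cTR",(515,272)),("cBR",(452,468)),("cBL",(105,338))]:
    w=ray("top",(290+p[0]/4-.4,200+p[1]/4-.4),.065); print(n,w.round(4),(rack(w)*1000).round(1))
print(world(-.2,0)); plan([*world(-.2,0),.231])
E
```

```text
FL [0.5315 0.0586 0.065 ] [-160.4  104.9]
FR [ 0.4613 -0.133   0.065 ] [-169.2  -98.9]
cTL [0.6467 0.0035 0.065 ] [-33.8  87.3]
cTR [ 0.5855 -0.1693  0.065 ] [-39.8 -95.9]
cBR [ 0.4868 -0.1347  0.065 ] [-144.4  -92.7]
cBL [0.5502 0.0387 0.065 ] [-136.5   91.6]
[ 0.46189697 -0.02941547]
t 0.1 pos [0.2298 0.5809 0.2306] units [-1.761e+01 -1.928e+01  1.000e-02] yaw -21.59 rack -17.63 j [-1.22  0.33 -0.06  1.46  0.02  1.35 -0.09] F [-0.39  0.47 -0.26] T [-0.002 -0.012  0.046] w 1.001
```

Request:
move_arm:
  moves:
    - [[-0.8,-1,0],[0,0,-4],1]
    - [[-0.9,-1,0],[0,0,0],1]
    - [[-0.9,-1,0],[0,0,0],1]
    - [[-0.9,-1,0],[0,0,0],1]
    - [[-0.9,-1,0],[0,0,0],1]

```text
clock: 0.72
position: [0.2953, 0.4268, 0.231]
ee_rot: [0.153, 0.988, -0.0, -0.0]
ft_force: [0.9, -0.5, 0.8]
grip_width: 1.001
```

Request:
move_arm:
  moves:
    - [[-0.9,-1,0],[0,0,0],1]
    - [[-0.9,-1,0],[0,0,0],1]
    - [[-0.9,-1,0],[0,0,0],1]
    - [[-0.9,-1,0],[0,0,0],1]
    - [[-0.9,-1,0],[0,0,0],1]

```text
clock: 1.35
position: [0.3646, 0.2737, 0.2311]
ee_rot: [0.153, 0.988, -0.0, -0.0]
ft_force: [0.0, 1.6, -0.2]
grip_width: 0.999
```

Request:
move_arm:
  moves:
    - [[-0.9,-1,0],[0,0,0],1]
    - [[-0.9,-1,0],[0,0,0],1]
    - [[-0.9,-1,0],[0,0,0],1]
    - [[-0.9,-1,0],[0,0,0],1]
    - [[-0.9,-1,0],[0,0,0],1]

```text
clock: 1.98
position: [0.434, 0.1206, 0.2311]
ee_rot: [0.153, 0.988, -0.0, -0.0]
ft_force: [0.6, -0.1, 0.1]
grip_width: 1.004
```

```bash
python3 -c "
from h import *
plan([*world(-.195,0),.12])"
```

```text
t 1.98 pos [0.434  0.1206 0.2311] units [-3.08 -5.38  4.44] yaw -17.59 rack -17.63 j [-0.71 -0.07  0.33  1.91  0.02  1.3   0.87] F [ 0.55 -0.1   0.05] T [-0.028 -0.026 -0.021] w 1.004
```

Request:
move_arm:
  moves:
    - [[-0.6,-1,0.4],[0,0,0],1]
    - [[-0.6,-1,0.8],[0,0,0],1]
    - [[-0.6,-1,0.8],[0,0,0],1]
    - [[-0.6,-1,0.8],[0,0,0],1]
    - [[-0.6,-1,0.8],[0,0,0],1]

```text
clock: 2.6
position: [0.4675, -0.021, 0.1405]
ee_rot: [0.153, 0.988, 0.0, -0.0]
ft_force: [-0.2, 0.2, -0.2]
grip_width: 0.999
```

Request:
move_arm:
  moves:
    - [[0,-0.4,0.8],[0,0,0],1]
    - [[0,0,0.8],[0,0,0],1]
    - [[0,0,0],[0,0,0],1]

```text
clock: 2.98
position: [0.4634, -0.0298, 0.1001]
ee_rot: [0.153, 0.988, -0.001, -0.001]
ft_force: [-0.4, -0.2, 0.8]
grip_width: 1.0
```

```bash
python3 -c "
from h import *
plan([*world(-.195,0),.04])
a=cv2.resize(camera('side')[220:400,180:420,::-1],None,fx=2.4,fy=2.4); b=cv2.resize(camera('wrist')[:,:,::-1],(576,432))
cv2.imwrite('pics/w1.png',cv2.resize(np.vstack([a,b]),None,fx=.68,fy=.68))
print((rack(get_obs()['position'])*1000).round(1))"
```

```text
t 2.98 pos [ 0.4634 -0.0298  0.1001] units [-0.15 -0.    2.4 ] yaw -17.6 rack -17.63 j [-0.53  0.1   0.53  2.05 -0.06  1.01  1.29] F [-0.36 -0.2   0.84] T [-0.02   0.011  0.015] w 1.0
[-197.3    0.8]
```

View pics/w1.png

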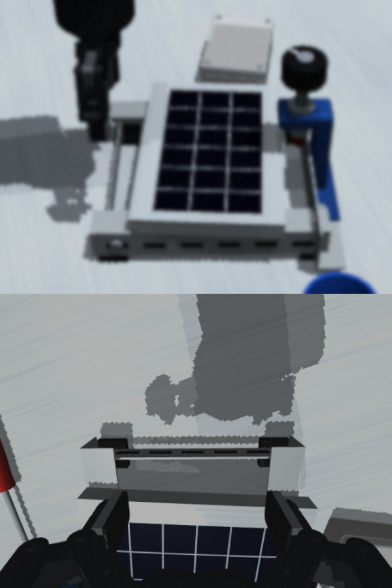

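The side view shows the gripper just in front of the module. The wrist view shows the module's front edge from about (131,331) to (514,351) in full pixels, with the front crossbar near row 270.

```bash
python3 -c "
from h import *
for uv,z in [((131,331),.065),((514,351),.065),((195,270),.04),((440,270),.04)]: print((rack(ray('wrist',uv,z))*1000).round(1))"
```

```text
[-171.1  -99. ]
[-158.8  104. ]
[-195.3  -70.1]
[-195.4   67.3]
```

Request:
move_arm:
  moves:
    - [[0,0,0.6],[0,0,0],0.6]
    - [[0,0,0.7],[0,0,0],0.6]
    - [[0,0,0.6],[0,0,0],0.6]
    - [[0,0,0.2],[0,0,0],0.6]
    - [[-0.3,0,0],[0,0,0],0.6]

```text
clock: 3.7
position: [0.4717, -0.0318, 0.0486]
ee_rot: [0.153, 0.988, 0.0, -0.0]
ft_force: [-0.3, -0.1, -0.3]
grip_width: 0.602
```

Request:
move_arm:
  moves:
    - [[-0.3,0,0],[0,0,0],0.6]
    - [[-0.2,0,0],[0,0,0],0.6]
    - [[-0.2,0,0],[0,0,0],0.6]
    - [[-0.1,0,0],[0,0,0],0.6]
    - [[-0.1,0,0],[0,0,0],0.6]

```text
clock: 4.32
position: [0.493, -0.0387, 0.0487]
ee_rot: [0.153, 0.988, 0.0, -0.0]
ft_force: [-3.6, 0.4, 2.2]
grip_width: 0.6
```

```bash
python3 -c "
from h import *
plan([*world(-.15,0),.047])
print((rack(get_obs()['position'])*1000).round(1))
a=cv2.resize(camera('side')[220:400,200:420,::-1],None,fx=3.5,fy=3.3)
cv2.imwrite('pics/s2.png',a)"
```

```text
t 4.33 pos [ 0.493  -0.0387  0.0487] units [-0.7  -0.02  0.07] yaw -17.59 rack -17.63 j [-0.48  0.26  0.52  2.02 -0.16  0.9   1.39] F [-3.61  0.44  2.17] T [ 0.022  0.666 -0.134] w 0.6
[-167.6    0.6]
```

View pics/s2.png

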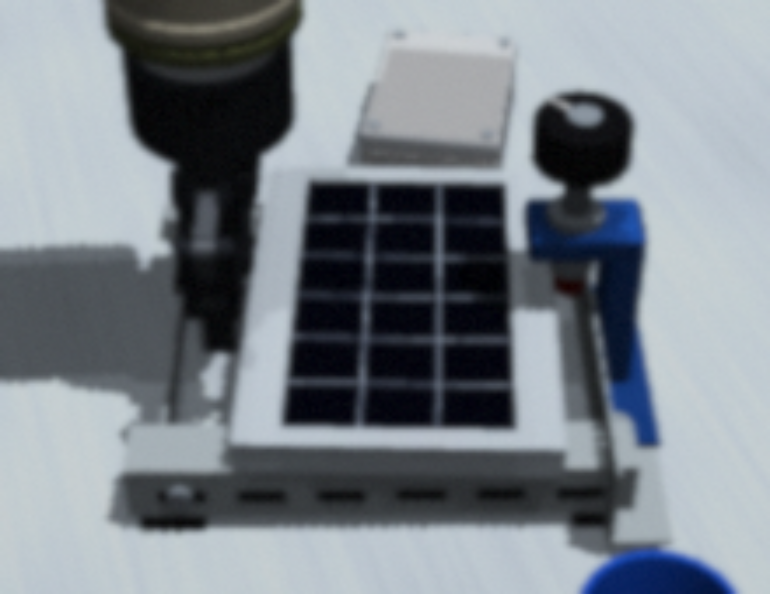

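The fingers are touching the front face at about 4 N with the module clear of the stop. I'll keep pushing.

Request:
move_arm:
  moves:
    - [[-0.12,0,0],[0,0,0],0.6]
    - [[-0.12,0,0],[0,0,0],0.6]
    - [[-0.12,0,0],[0,0,0],0.6]
    - [[-0.1,0,0],[0,0,0],0.6]
    - [[-0.06,0,0],[0,0,0],0.6]

```text
clock: 5.0
position: [0.5057, -0.0427, 0.0488]
ee_rot: [0.153, 0.988, 0.0, 0.0]
ft_force: [-2.7, -0.1, 0.3]
grip_width: 0.601
```

Request:
move_arm:
  moves:
    - [[-0.04,0,0],[0,0,0],0.6]
    - [[-0.04,0,0],[0,0,0],0.6]
    - [[-0.03,0,0],[0,0,0],0.6]
    - [[0,0,0],[0,0,0],0.6]

```text
clock: 5.5
position: [0.5083, -0.0434, 0.0488]
ee_rot: [0.153, 0.988, 0.0, 0.0]
ft_force: [-1.6, 0.5, -0.5]
grip_width: 0.597
```

```bash
python3 -c "
from h import *
plan([*world(-.15,0),.047])
print((rack(get_obs()['position'])*1000).round(1))"
```

```text
t 5.5 pos [ 0.5083 -0.0434  0.0488] units [-0.06 -0.03  0.07] yaw -17.59 rack -17.63 j [-0.46  0.29  0.52  1.98 -0.18  0.91  1.41] F [-1.6   0.5  -0.52] T [ 0.089  0.362 -0.014] w 0.597
[-151.5    0.7]
```

Still sliding freely, with 1–3 mm to go. I'll use finer steps.

Request:
move_arm:
  moves:
    - [[-0.04,0,0],[0,0,0],0.6]
    - [[-0.03,0,0],[0,0,0],0.6]

```text
clock: 5.75
position: [0.5098, -0.0439, 0.0488]
ee_rot: [0.153, 0.988, 0.0, -0.0]
ft_force: [-5.1, 0.5, 2.0]
grip_width: 0.599
```

Request:
move_arm:
  moves:
    - [[-0.03,0,0],[0,0,0],0.6]
    - [[-0.02,0,0],[0,0,0],0.6]

```text
clock: 6.0
position: [0.5099, -0.044, 0.0486]
ee_rot: [0.153, 0.988, 0.0, -0.001]
ft_force: [-9.2, 3.7, 5.1]
grip_width: 0.6
```

Request:
move_arm:
  moves:
    - [[-0.02,0,0],[0,0,0],0.6]
    - [[-0.02,0,0],[0,0,0],0.6]

```text
clock: 6.25
position: [0.51, -0.0441, 0.0483]
ee_rot: [0.153, 0.988, 0.0, -0.002]
ft_force: [-12.5, 2.5, 5.2]
grip_width: 0.6
```

```bash
python3 -c "
from h import *
plan([*world(-.15,0),.047])
print((rack(get_obs()['position'])*1000).round(1))
im=cv2.convertScaleAbs(camera('top')[200:350,290:450,::-1],alpha=1.5)
cv2.imwrite('pics/t3.png',cv2.resize(im,None,fx=4,fy=4,interpolation=cv2.INTER_CUBIC))"
```

```text
t 6.25 pos [ 0.51   -0.0441  0.0483] units [ 0.01 -0.02  0.05] yaw -17.56 rack -17.63 j [-0.46  0.3   0.52  1.97 -0.19  0.92  1.42] F [-12.49   2.54   5.22] T [0.673 2.459 0.225] w 0.6
[-149.7    0.6]
```

View pics/t3.png

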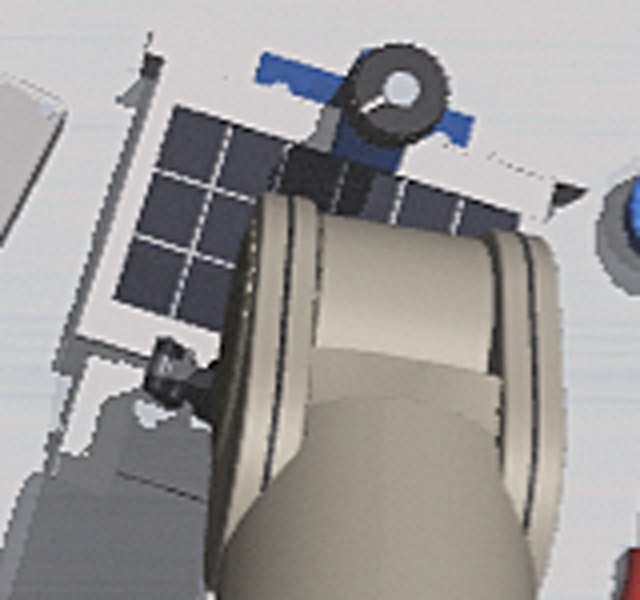

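Force rose to about 13 N at a standstill, and pushing at ±33 mm squares the module against the stop. The top view shows the rear edge covering the gap at the stop. I'll back off, rise, and wind the wrist back for the knob.

Request:
move_arm:
  moves:
    - [[0.3,0,0],[0,0,0],0.6]
    - [[0.2,0,-0.7],[0,0,0],0.6]
    - [[0,0,-1],[0,0,0],1]
    - [[0,0,-1],[0,0,-10],1]
    - [[0,0,-1],[0,0,-10],1]

```text
clock: 6.92
position: [0.5006, -0.0409, 0.1425]
ee_rot: [-0.024, 1.0, -0.0, 0.001]
ft_force: [-0.0, -0.1, 0.3]
grip_width: 0.998
```

Request:
move_arm:
  moves:
    - [[0,0,-1],[0,0,-10],1]
    - [[0,0,-1],[0,0,-10],1]
    - [[0,0,-1],[0,0,-10],1]
    - [[0,0,-0.6],[0,0,-10],1]
    - [[0,0,0],[0,0,-10],1]

```text
clock: 7.55
position: [0.5012, -0.041, 0.233]
ee_rot: [-0.444, 0.896, -0.001, 0.002]
ft_force: [-0.3, -0.0, -0.5]
grip_width: 0.995
```

Request:
move_arm:
  moves:
    - [[0,0,0],[0,0,-10],1]
    - [[0,0,0],[0,0,-10],1]
    - [[0,0,0],[0,0,-10],1]
    - [[0,0,0],[0,0,-10],1]
    - [[0,0,0],[0,0,-10],1]

```text
clock: 8.18
position: [0.4939, -0.0475, 0.2031]
ee_rot: [-0.532, 0.846, -0.006, -0.042]
ft_force: [0.4, 0.8, -0.5]
grip_width: 1.002
```

Request:
move_arm:
  moves:
    - [[0,0,0],[0,0,-10],1]
    - [[0,0,0],[0,0,-10],1]
    - [[0,0,0],[0,0,-10],1]
    - [[0,0,0],[0,0,-10],1]
    - [[0,0,0],[0,0,-10],1]

```text
clock: 8.8
position: [0.5059, -0.009, 0.147]
ee_rot: [0.751, -0.654, -0.019, 0.093]
ft_force: [0.8, 0.6, 0.7]
grip_width: 1.002
```

```bash
python3 -c "
from h import *
plan([*S,.231])"
```

```text
t 8.8 pos [ 0.5059 -0.009   0.147 ] units [ 4.35 -4.77 -3.81] yaw 97.41 rack -17.63 j [ 0.91  0.76 -1.46  1.71  0.76  1.59  2.6 ] F [0.83 0.62 0.73] T [ 0.136 -0.179  0.006] w 1.002
```

I had the sign of joint 7 wrong, so the wrist ran into its limit and the tool drifted, though nothing was touched. I'll compute the recovery to tool-down, yaw about 35°, higher up.

```bash
cat >> h.py <<'E'
def full(target,ty):
    o=get_obs(); r=R.from_quat(o['ee_rot']); t=np.radians(ty)
    g=R.from_euler('z',t)*R.from_matrix(np.diag([-1,1,-1.]))
    print('t',round(o['clock'],2),'pos',o['position'].round(4),'rotvec',np.degrees((r.inv()*g).as_rotvec()).round(1),'shift if turned first',(g.inv().apply(np.array(target)-o['position'])/.025).round(2),'shift now',(r.inv().apply(np.array(target)-o['position'])/.025).round(2),'j',o['joint_pos'].round(2),'F',o['ft_force'].round(1),'T',o['torque'].round(3),'w',round(o['grip_width'],2))
E
python3 -c "
from h import *
full([.5,-.04,.25],35)"
```

```text
t 8.8 pos [ 0.5059 -0.009   0.147 ] rotvec [  5.6 -10.   62.7] shift if turned first [ 0.91 -0.88 -4.12] shift now [ 1.57  1.07 -3.87] j [ 0.91  0.76 -1.46  1.71  0.76  1.59  2.6 ] F [0.8 0.6 0.7] T [ 0.136 -0.179  0.006] w 1.0
```

Request:
move_arm:
  moves:
    - [[0.2,0.1,-0.8],[0.8,-1.4,9],1]
    - [[0.2,0,-0.8],[0.8,-1.4,9],1]
    - [[0.2,0,-0.8],[0.8,-1.4,9],1]
    - [[0.2,0,-0.8],[0.8,-1.4,9],1]
    - [[0.2,0,-0.8],[0.8,-1.4,9],1]

```text
clock: 9.43
position: [0.5103, -0.0202, 0.2517]
ee_rot: [-0.445, 0.895, 0.004, -0.026]
ft_force: [0.9, 0.0, -0.2]
grip_width: 0.997
```

```bash
python3 -c "
from h import *
full([*S,.25],35)"
```

```text
t 9.43 pos [ 0.5103 -0.0202  0.2517] rotvec [ 1.4 -2.7 17.9] shift if turned first [-3.06 -5.55  0.07] shift now [-1.2  -6.22 -0.17] j [ 1.09  0.47 -1.47  1.64  0.47  1.52  2.08] F [ 0.9  0.  -0.2] T [-0.021 -0.065 -0.044] w 1.0
```

Request:
move_arm:
  moves:
    - [[0,0,0],[0.7,-1.4,9],1]
    - [[0,0,0],[0.7,-1.3,9],1]
    - [[-0.6,-1,0],[0,0,0],1]
    - [[-0.6,-1,0],[0,0,0],1]
    - [[-0.6,-1,0],[0,0,0],1]

```text
clock: 10.05
position: [0.591, -0.0561, 0.2509]
ee_rot: [-0.302, 0.953, -0.001, -0.001]
ft_force: [-0.4, -0.6, 0.9]
grip_width: 1.001
```

```bash
python3 -c "
from h import *
full([*S,.25],35)"
```

```text
t 10.05 pos [ 0.591  -0.0561  0.2509] rotvec [-0.1 -0.1  0.2] shift if turned first [-1.24 -2.52  0.04] shift now [-1.23 -2.53  0.04] j [ 0.92  0.55 -1.27  1.47  0.53  1.5   1.84] F [-0.4 -0.6  0.9] T [-0.01  -0.011 -0.02 ] w 1.0
```

```bash
python3 -c "
from h import *
i=camera_info('wrist'); b=camera('wrist')[:,:,::-1]; cv2.imwrite('pics/wr4.png',b)
print(np.array(i['origin']).round(3)); np.save('wi.npy',i,allow_pickle=True)
"
```

```text
[ 0.523 -0.105  0.393]
```

View pics/wr4.png

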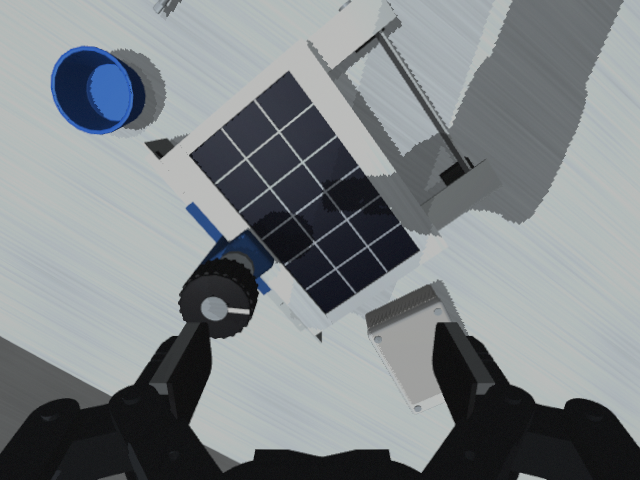

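The knob top is at (217,306) with its index mark. The cell corners are at (190,155), (327,314), (420,250) and (291,70). I'll check squareness from the cells against the stop ends.

```bash
python3 -c "
from h import *
i=np.load('wi.npy',allow_pickle=True).item()
for n,uv,z in [('knob',(217,306),.183),('cRR',(190,155),.065),('cRL',(327,314),.065),('cFL',(420,250),.065),('cFR',(291,70),.065),('stopR',(147,144),.063),('stopL',(321,341),.063)]:
    w=ray('wrist',uv,z,i); print(n,w.round(4),(rack(w)*1000).round(1))
print('top cam t3:')
for p in [(175,107),(522,217),(115,297)]:
    w=ray('top',(290+p[0]/4-.4,200+p[1]/4-.4),.065); print((rack(w)*1000).round(1))
full([*S,.2],35)
im=cv2.imread('pics/wr4.png')
a=cv2.resize(im[115:195,125:245],(600,400),interpolation=cv2.INTER_CUBIC); b=cv2.resize(im[285:355,270:375],(400,267))
c=np.zeros((600,600,3),np.uint8); a=cv2.resize(im[110:210,120:245],(375,300),interpolation=cv2.INTER_CUBIC); b=cv2.resize(im[260:360,255:380],(375,300),interpolation=cv2.INTER_CUBIC)
cv2.imwrite('pics/z5.png',cv2.convertScaleAbs(np.hstack([a,b]),alpha=1.6,beta=-130))
"
```

```text
knob [ 0.6499 -0.0916  0.183 ] [-2.  -2.3]
cRR [ 0.6142 -0.1723  0.065 ] [-11.5 -90. ]
cRL [0.669  0.0047 0.065 ] [-13.   95.2]
cFL [0.5695 0.035  0.065 ] [-117.   94.]
cFR [ 0.5131 -0.1402  0.065 ] [-117.6  -90.1]
stopR [ 0.6273 -0.2063  0.063 ] [  11.2 -118.4]
stopL [0.6973 0.0178 0.063 ] [ 10.1 116.3]
top cam t3:
[-12.4  94.2]
[-11.5 -91.6]
[-115.3   93.2]
t 10.1 pos [ 0.5931 -0.0583  0.2502] rotvec [-0.  -0.1  0. ] shift if turned first [-1.22 -2.4   2.01] shift now [-1.22 -2.4   2.01] j [ 0.92  0.56 -1.27  1.47  0.53  1.5   1.84] F [-2.  -3.8 -1.4] T [-0.216  0.096 -0.006] w 1.0
```

View pics/z5.png

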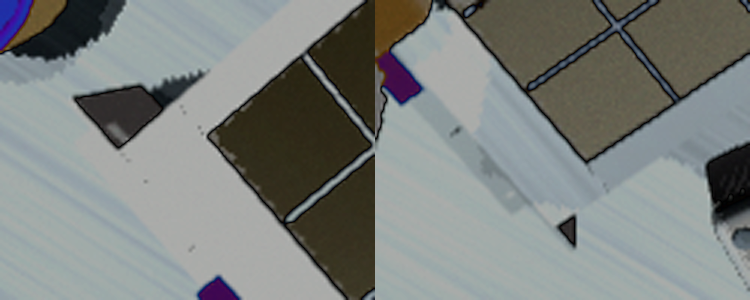

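The rear cell corners sit 22.7 and 23.1 mm from the stop, so the module is home and square. Next is the knob: wind back another 24°, then move over it.

Request:
move_arm:
  moves:
    - [[-0.6,-0.8,0],[0,0,0],1]
    - [[-0.6,-0.8,0],[0,0,0],1]
    - [[0,-0.8,0],[0,0,0],1]
    - [[0,0,0],[0,0,-10],1]
    - [[0,0,0],[0,0,-10],1]

```text
clock: 10.72
position: [0.6494, -0.0872, 0.2507]
ee_rot: [-0.466, 0.885, -0.0, -0.001]
ft_force: [-0.8, 0.3, 0.0]
grip_width: 1.0
```

```bash
python3 -c "
from h import *
full([*S,.2],55)"
```

```text
t 10.72 pos [ 0.6494 -0.0872  0.2507] rotvec [ 0.  -0.1  0.5] shift if turned first [ 0.02 -0.17  2.03] shift now [ 0.02 -0.17  2.03] j [ 0.83  0.7  -1.25  1.3   0.66  1.59  2.21] F [-0.8  0.3  0. ] T [0.044 0.006 0.031] w 1.0
```

Request:
move_arm:
  moves:
    - [[0,-0.15,0.9],[0,0,0],1]
    - [[0,0,0.9],[0,0,0],1]
    - [[0,0,0.9],[0,0,0],1]
    - [[0,0,0.9],[0,0,0],1]
    - [[0,0,0.5],[0,0,0],1]

```text
clock: 11.35
position: [0.6511, -0.0892, 0.1463]
ee_rot: [-0.464, 0.886, 0.001, -0.002]
ft_force: [0.0, 1.0, -0.7]
grip_width: 0.999
```

```bash
python3 -c "
from h import *
full([*S,.148],55)
im=camera('side')[170:330,290:470,::-1]
cv2.imwrite('pics/k6.png',cv2.resize(im,None,fx=3.3,fy=3.3))"
```

```text
t 11.35 pos [ 0.6511 -0.0892  0.1463] rotvec [ 0.2 -0.2  0.3] shift if turned first [-0.   -0.06 -0.07] shift now [-0.   -0.06 -0.07] j [ 0.83  0.78 -1.2   1.43  0.72  1.42  2.16] F [ 0.   1.  -0.7] T [ 0.008 -0.006  0.039] w 1.0
```

View pics/k6.png

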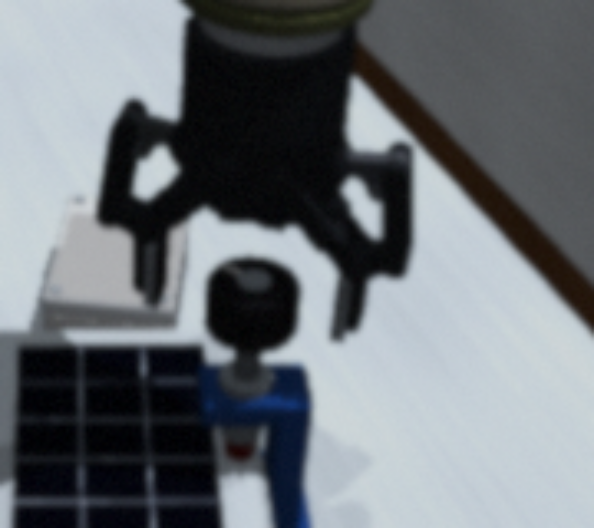

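The knob is centred between the pads. Closing.

Request:
move_arm:
  moves:
    - [[0,-0.05,0],[0,0,0],0.3]
    - [[0,0,0],[0,0,0],0.3]
    - [[0,0,0],[0,0,0],0.3]
    - [[0,0,0],[0,0,0],0.3]
  squeeze: 40

```text
clock: 11.9
position: [0.6538, -0.0901, 0.1495]
ee_rot: [-0.464, 0.886, -0.001, 0.0]
ft_force: [5.0, -2.2, 5.2]
grip_width: 0.503
```

```bash
python3 -c "
from h import *
full([*S,.148],55)"
```

```text
t 11.9 pos [ 0.6538 -0.0901  0.1495] rotvec [-0.1 -0.   0.2] shift if turned first [0.03 0.05 0.06] shift now [0.03 0.05 0.06] j [ 0.83  0.78 -1.2   1.42  0.72  1.43  2.17] F [ 5.  -2.2  5.2] T [-0.466 -1.022  0.013] w 0.5
```

Request:
move_arm:
  moves:
    - [[0,-0.05,-0.05],[0,0,0],0.3]
    - [[0,0,0.018],[0,0,10],0.3]
    - [[0,0,0.018],[0,0,10],0.3]

```text
clock: 12.28
position: [0.6544, -0.0907, 0.1487]
ee_rot: [-0.3, 0.954, -0.0, -0.0]
ft_force: [6.6, -2.4, -0.1]
grip_width: 0.505
```

```bash
python3 -c "
from h import *
full([*S,.148],35)"
```

```text
t 12.28 pos [ 0.6544 -0.0907  0.1487] rotvec [-0.  -0.1 -0.1] shift if turned first [0.04 0.07 0.03] shift now [0.04 0.07 0.03] j [ 0.8   0.74 -1.14  1.42  0.67  1.4   1.84] F [ 6.6 -2.4 -0.1] T [-0.51  -1.454  0.291] w 0.51
```

Request:
move_arm:
  moves:
    - [[-0.05,-0.07,0.018],[0,0,10],0.3]
    - [[0,0,0.018],[0,0,10],0.3]

```text
clock: 12.52
position: [0.6549, -0.0915, 0.1477]
ee_rot: [-0.13, 0.991, -0.0, -0.002]
ft_force: [-2.6, -2.3, 4.9]
grip_width: 0.504
```

```bash
python3 -c "
from h import *
full([*S,.148],15)"
```

```text
t 12.53 pos [ 0.6549 -0.0915  0.1477] rotvec [-0.  -0.3 -0.1] shift if turned first [ 0.08  0.08 -0.01] shift now [ 0.08  0.08 -0.01] j [ 0.77  0.71 -1.08  1.41  0.63  1.38  1.52] F [-2.6 -2.3  4.9] T [-0.651  0.535  0.184] w 0.5
```

Request:
move_arm:
  moves:
    - [[0,0,0.0],[0,0,10],0.3]
    - [[0,0,0.018],[0,0,10],0.3]
    - [[0,0,0.018],[0,0,10],0.3]

```text
clock: 12.9
position: [0.6549, -0.0927, 0.1464]
ee_rot: [0.132, 0.991, -0.002, -0.002]
ft_force: [-1.7, -5.5, 1.0]
grip_width: 0.5
```

```bash
python3 -c "
from h import *
full([*S,.148],-15)"
```

```text
t 12.9 pos [ 0.6549 -0.0927  0.1464] rotvec [-0.2 -0.2 -0.1] shift if turned first [ 0.12  0.08 -0.06] shift now [ 0.12  0.08 -0.06] j [ 0.73  0.67 -0.98  1.42  0.56  1.35  1.03] F [-1.7 -5.5  1. ] T [-1.161  0.412  0.246] w 0.5
```

Request:
move_arm:
  moves:
    - [[-0.01,-0.05,0.018],[0,0,10],0.3]
    - [[0,0,0.018],[0,0,10],0.3]
    - [[0,0,0.018],[0,0,10],0.3]

```text
clock: 13.28
position: [0.6543, -0.0938, 0.1451]
ee_rot: [0.384, 0.924, -0.002, -0.002]
ft_force: [-4.1, -5.4, 4.1]
grip_width: 0.504
```

```bash
python3 -c "
from h import *
full([*S,.148],-45)"
```

```text
t 13.28 pos [ 0.6543 -0.0938  0.1451] rotvec [-0.3 -0.1 -0.1] shift if turned first [ 0.16  0.06 -0.12] shift now [ 0.16  0.05 -0.12] j [ 0.68  0.63 -0.88  1.42  0.49  1.33  0.55] F [-4.1 -5.4  4.1] T [-0.968  1.005  0.19 ] w 0.5
```

Request:
move_arm:
  moves:
    - [[0,-0.08,0.005],[0,0,10],0.3]
    - [[0,-0.016,0.018],[0,0,10],0.3]
    - [[0,-0.016,0.018],[0,0,10],0.3]

```text
clock: 13.65
position: [0.6531, -0.0945, 0.1438]
ee_rot: [0.609, 0.793, -0.001, -0.001]
ft_force: [1.4, -1.2, -1.1]
grip_width: 0.499
```

```bash
python3 -c "
from h import *
full([*S,.148],-75)"
```

```text
t 13.65 pos [ 0.6531 -0.0945  0.1438] rotvec [-0.2 -0.  -0.1] shift if turned first [ 0.18  0.03 -0.17] shift now [ 0.18  0.02 -0.17] j [ 0.62  0.59 -0.79  1.43  0.43  1.3   0.07] F [ 1.4 -1.2 -1.1] T [-0.331 -0.427  0.214] w 0.5
```

Forces are now near zero, with free running at about 0.21 N m. Continuing.

Request:
move_arm:
  moves:
    - [[0,-0.016,0.018],[0,0,10],0.3]
    - [[0,-0.016,0.018],[0,0,10],0.3]

```text
clock: 13.9
position: [0.6522, -0.0946, 0.143]
ee_rot: [0.738, 0.675, -0.002, -0.001]
ft_force: [1.0, -2.2, -0.3]
grip_width: 0.505
```

```bash
python3 -c "
from h import *
full([*S,.148],-95)"
```

```text
t 13.9 pos [ 0.6522 -0.0946  0.143 ] rotvec [-0.2  0.1 -0. ] shift if turned first [ 0.18 -0.01 -0.2 ] shift now [ 0.18 -0.01 -0.2 ] j [ 0.59  0.57 -0.73  1.44  0.38  1.28 -0.26] F [ 1.  -2.2 -0.3] T [-0.248 -0.264  0.274] w 0.51
```

Request:
move_arm:
  moves:
    - [[0,-0.016,0.018],[0,0,10],0.3]
    - [[0,-0.016,0.018],[0,0,10],0.3]

```text
clock: 14.15
position: [0.6514, -0.0944, 0.1422]
ee_rot: [0.844, 0.537, -0.002, -0.001]
ft_force: [0.2, -2.0, -0.7]
grip_width: 0.507
```

```bash
python3 -c "
from h import *
full([*S,.148],-115)"
```

```text
t 14.15 pos [ 0.6514 -0.0944  0.1422] rotvec [-0.2  0.1 -0. ] shift if turned first [ 0.18 -0.03 -0.23] shift now [ 0.18 -0.04 -0.23] j [ 0.55  0.55 -0.66  1.44  0.35  1.27 -0.59] F [ 0.2 -2.  -0.7] T [-0.293 -0.135  0.354] w 0.51
```

Torque is rising (0.21 → 0.27 → 0.35), so the foot has touched. I'll make two tiny turns to average the reading.

Request:
move_arm:
  moves:
    - [[0,-0.002,0.003],[0,0,1.5],0.3]

```text
clock: 14.28
position: [0.6514, -0.0943, 0.1422]
ee_rot: [0.849, 0.528, -0.002, -0.0]
ft_force: [0.4, -1.9, 0.8]
grip_width: 0.499
```

```bash
python3 -c "
from h import *
full([*S,.148],-116.5)"
```

```text
t 14.28 pos [ 0.6514 -0.0943  0.1422] rotvec [-0.2  0.2  0.3] shift if turned first [ 0.18 -0.04 -0.23] shift now [ 0.17 -0.04 -0.23] j [ 0.54  0.55 -0.66  1.44  0.34  1.27 -0.61] F [ 0.4 -1.9  0.8] T [-0.402  0.062  0.363] w 0.5
```

Request:
move_arm:
  moves:
    - [[0,-0.002,0.003],[0,0,1.5],0.3]

```text
clock: 14.4
position: [0.6514, -0.0943, 0.1421]
ee_rot: [0.855, 0.518, -0.002, -0.001]
ft_force: [-1.5, -2.2, 0.3]
grip_width: 0.503
```

```bash
python3 -c "
from h import *
full([*S,.148],-118)"
```

```text
t 14.4 pos [ 0.6514 -0.0943  0.1421] rotvec [-0.2  0.1  0.4] shift if turned first [ 0.17 -0.04 -0.24] shift now [ 0.17 -0.04 -0.24] j [ 0.54  0.55 -0.65  1.44  0.34  1.27 -0.63] F [-1.5 -2.2  0.3] T [-0.333  0.318  0.343] w 0.5
```

The mean is 0.353 N m, about 52 N at the foot, with negligible vertical pull. Releasing.

Request:
move_arm:
  moves:
    - [[0,0,0],[0,0,0],1]
    - [[0,0,0],[0,0,0],1]
    - [[0,0,0],[0,0,0],1]
    - [[0,0,0],[0,0,0],1]
    - [[0,0,-0.5],[0,0,0],1]

```text
clock: 15.02
position: [0.6514, -0.0942, 0.1545]
ee_rot: [0.856, 0.517, -0.002, -0.001]
ft_force: [-1.0, 0.5, 0.2]
grip_width: 1.0
```

Request:
move_arm:
  moves:
    - [[0,0,-1],[0,0,0],1]
    - [[0,0,-1],[0,0,0],1]
    - [[0,0,-1],[0,0,0],1]
    - [[0,0,-1],[0,0,0],1]
    - [[0,0,-1],[0,0,0],1]

```text
clock: 15.65
position: [0.6522, -0.0941, 0.2819]
ee_rot: [0.856, 0.517, -0.001, 0.0]
ft_force: [-0.1, -0.6, -0.3]
grip_width: 0.997
```

```bash
python3 -c "
from h import *
plan([*S,.148])
a=camera('side')[170:420,200:440,::-1]; a=cv2.resize(a,(480,500)); cv2.imwrite('pics/e7.png',a)"
```

```text
t 15.65 pos [ 0.6522 -0.0941  0.2819] units [ 0.15 -0.06  5.36] yaw -117.72 rack -17.63 j [ 0.53  0.47 -0.68  1.25  0.29  1.52 -0.59] F [-0.09 -0.58 -0.33] T [-0.026 -0.061  0.022] w 0.997
```

View pics/e7.png

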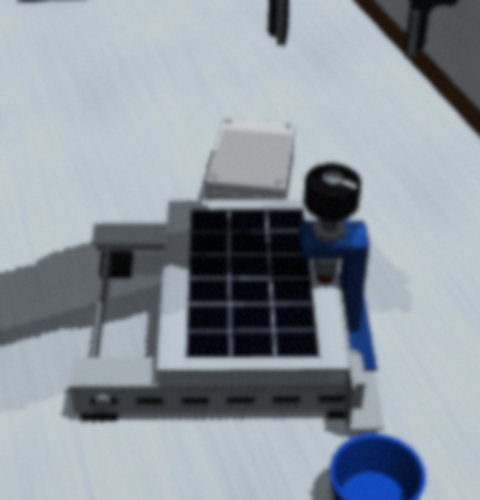

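The module is home against the stop with the foot down on its frame. The rack stands flat, the bystanders in view are in place, and the gripper is clear. Handing in.

```bash
python3 -c "
from workcell import *
hand_in(); print('ok')"
```

```text
the job is handed in; nothing more can be done
ok
```

The job is handed in. The module is home against the stop and clamped at what I estimate is about 52 N, and the knob is released.

- **Push:** I slid the module back with both fingertips, using about 13 N at most. Before clamping, the wrist picture put the rear cell corners 22.7 and 23.1 mm from the stop, so the rear edge is square to within about half a millimetre.
- **Clamping:** I turned the knob down while following it as it sank. Free running averaged about 0.21 N m. The last three readings averaged 0.353 N m, so the foot is pressing at about 52 N, give or take roughly 10 N from sensor noise.
- **After release:** The tool force was about zero and the gripper was well clear. The last side picture shows the foot on the frame, the rack flat, and the enclosure and tub where they were. The screwdriver was outside that picture, though I never went near it.

Two things did not go cleanly:
- **Wrist wind-up:** I had the sign of joint 7 wrong, so the wrist ran into its limit. The tool drifted and dipped in free air before I corrected it, and the force readings showed no contact.
- **Knob grasp:** The grasp was about 2 mm off centre, which caused side forces of up to 7 N early in the turning until I compensated.

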